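# Stack the parts tray on the loaded tray

### The arm

A 6-joint arm with a two-finger parallel gripper is mounted at the origin on a cart in front of the work surface, level with it; the furniture and walls round the work are solid. World frame = base frame: x ahead of the robot, y to its left, z up, the work surface at z = 0. Lengths are in m, angles in rad, forces in N, time in s.
With the tool pointing down it reaches from about 0.225 to 0.875 m from the base axis. Payload 3.4 kg.
Tool frame: the origin (TCP) lies between the finger pads; the fingertips stand 19 mm ahead of it and the grasp point (between the pads) is the TCP; z points along the fingers, y is the line along which they close (so a half turn about z gives the same grasp; the last joint's range is limited). The gripper opens to 85 mm and grips with 20 to 120 N. Pads are 22 mm wide; open, the fingers measure 114 mm over their backs; the gripper's body (76 mm by 85 mm) begins 54 mm behind the grasp point. The pads swing forward as they close: fully open they stand 13 mm farther back than shut.
Start: joints at [-0.121, 0.276, 1.505, -0, 1.361, -0.121], TCP at [0.575, -0, 0.211] pointing down, gripper open.
Joint ranges: [-2.89, 2.89], [-0.75, 2.08], [0.22, 2.7], [-1.18, 4.32], [0.11, 2.71], [-2.7, 2.7]. Speed limits (rad/s): [2.57, 2.57, 3.14, 3.14, 3.14, 3.14].

### API

Orientations are given as a unit quaternion [w, x, y, z].
In Python, from rig import get_state, imaging, ticket gives the robot as it stands. The module is installed in compiled form; this text tells all that it offers.
- The arm moves only by the shell command python3 -m inch 'ROWS' [FORCE]. ROWS is JSON, a list of rows, each an object with "claw": the opening, from -1 (shut) to 1 (fully open); "travel": the shift along the world's x, y, z in units of 200 mm (1.0 is 200 mm), a list of three; "turn": the turn about the world's z in units of 180 degrees (1.0 is 180 degrees). A call has 1 to 5 rows; each row is the pose to reach, as a shift and turn from the pose commanded when the call began, turning the shorter way round; what a row does not reach only later rows make up. A row lasts 1/10 s, in which the tool goes at most 50 mm and 8.59 degrees, less where a joint would pass 70% of its speed; a pose out of reach is approached as far as the arm can. A call with a number of a shift or a turn outside -1 to 1 is refused whole. A call with a gripper value outside its range is refused whole. The fingers move at their own pace and stop on an object; FORCE is the grip in N (left out, the last holds). Time passes only in rows, so rows that repeat a pose let the fingers close. It gives the time, the measured TCP pose, the force, the opening and the grip force at its end, in the units of the state.
- get_state(): the state, without advancing time (a new reading comes with each control period).
- imaging.get_image(name): name is "scene" or "side" or "wrist"; returns the picture (384x512x3 uint8, red, green, blue); there is no depth.
- imaging.camera_params(name): a dict with "camera_matrix" (3x3 intrinsics, pixels), "k1" (the pictures are not rectified: a ray, as slopes to the right and down, at radius r is drawn at 1 + k1 r^2 times it, then the intrinsics apply), "cam_to_world" (4x4, takes a point from camera to world coordinates); the wrist camera has in their place "T_tool_cam" (4x4, takes a point from camera to tool coordinates, whose origin is the TCP and whose axes are the flange's). Camera axes: x right, y down, z forward; pixel columns grow to the right and rows downward; lengths in m; the calibration is good to about 2 mm. A picture is of the moment at which its call begins: read the wrist's pose just before it. camera_params takes no time and is no camera call.
- ticket.sign_off(): hands the job in; it is judged then, once.
The state is a dict: "clock": time; "qpos": joint angles; "qd": joint speeds; "effort": joint torques, N m; "position": TCP position; "ee_rot": TCP orientation; "contact_force": force on the tool from outside, world axes, zero at the start; "moment": the same for the moment, N m; "width": finger opening in m; "gripper_force": force on a finger pad.
Only numpy, scipy, OpenCV 4.12 (cv2) and the standard library are available. Lean on these libraries where they do the work, as an engineer would, in place of code of your own. Each camera call takes 0.05 s, during which the arm holds its last target. There are 200 camera calls.

### The job

Take the blue parts tray out of its sloping rack by its black handle and stack it, level, on the grey tray that stands in the wooden base board, so that all four pins under it drop fully into the sockets in the corners of the grey tray; then let go. Feel for the sockets rather than forcing the tray down, do not drop the tray, and leave the oak block and the small blue-and-white carton where they are.

Things in the scene. Friction and masses are not known exactly. Their poses are not given: they have to be found in the camera images.
- top_tray_handle (a point): middle of the blue tray's black grip bar: x along the bar, y across it, z up out of the tray. Bar 112 (x) by 14 (y) by 16 mm high; it stands on posts beyond 45 mm from the middle. Below this point: tray rim 28 mm, inside floor 60, underside 64, pin tips 74. The tray (about 0.45 kg, loose) starts on its pin tips in the rack, leaning as the rack does
- top_tray: the blue tray, 120 (x) by 170 (y) mm, shell 36 mm high; origin in its middle at the level of the pin tips, axes as the handle's. Four steel pins under its corners at x = +-48 mm, y = +-73 mm: 10 mm thick, 10 mm long, tapered to 7 mm over the last 3 mm. It may be stacked either way round (half a turn about z)
- rack: grey sheet-steel rack, fixed, 214 mm wide; its deck is sloped 32 degrees, low towards its -x, where a lip 16 mm high stops the tray. Origin at bench level under the middle of the deck, z up; the deck's middle is 58 mm above the bench. The tray comes free when lifted square to the deck
- base_board: plywood base board, fixed, 161 (x) by 211 (y) mm, origin in the middle of its underside (on the bench), z up; its upper face is at 12 mm, with a rim 10 mm higher round it. With the pins home in the grey tray, the handle's middle is 112 mm above this origin; with the pin tips standing on the grey tray's corners, 122 mm
- board_face (a point): middle of the board's upper face, axes as the board's. Here stands the loose, heavy (2.3 kg) grey tray, 120 (x) by 170 (y) by 36 mm, square to the board but up to 7 mm off its middle in x and in y: not measured, to be felt or seen. Sockets at +-48, +-73 mm from its own middle, round, 13 mm wide, 16 deep, slightly chamfered, in corners 24 mm square
- oak_block_mid (a point): centre of the loose oak block, 45 by 120 by 40 mm, lying on the bench between rack and board; a bystander
- seal_box_mid (a point): centre of the loose small blue-and-white carton, 60 by 85 by 28 mm, lying on the bench between rack and board; a bystander

How it is judged:
By the outcome, as a careful person would: the job done as asked, in the order asked, and still so for the second after the job is handed in, with the robot touching nothing.
It also fails if it takes over 72 s, if anything falls off the work surface, if the arm or the gripper's body presses on something with over 40 N, if the wrist force passes 120 N, or if a joint passes its speed limit or range.

## Working session

There is one attempt and no reset: what is moved stays moved. The work goes in short steps, Python scripts to look and compute and a shell command to move; the robot and the scene stay as the last step left them, time stands still between calls to the robot, and variables do not carry over. Pictures are saved under pics/ and viewed, at most 12 in all, crops included, and the job is handed in when it is done.

```bash
mkdir -p pics
python3 - <<'E'
from rig import get_state, imaging
import cv2,numpy as np
s=get_state();print(s)
a=[]
for n in ["scene","side"]:
    im=imaging.get_image(n);cv2.imwrite(f"pics/{n}0.png",im[:,:,::-1])
for n in ["scene","side","wrist"]:print(n,imaging.camera_params(n))
E
```

```text
{'clock': 0.0, 'qpos': array([-1.21007804e-01,  2.76619807e-01,  1.50615501e+00,  1.31866628e-06,
        1.36069864e+00, -1.20926375e-01]), 'qd': array([ 0.00060541,  0.00036112, -0.00120391, -0.00121711, -0.00272163,
       -0.00042608]), 'effort': array([ 6.20495921e-04, -4.16768074e+01, -2.45808578e+01, -1.52056768e-04,
        1.11346930e-02,  1.69860516e-05]), 'position': array([5.74425680e-01, 6.04614858e-05, 2.10416885e-01]), 'ee_rot': array([-7.40746429e-04,  7.07135355e-01,  7.07077581e-01, -5.79355572e-04]), 'contact_force': array([-0.1065716 ,  0.32139487,  0.22415187]), 'moment': array([-0.00806756,  0.04078998, -0.03149907]), 'gripper_force': 0.0, 'width': 0.08561491045694661}
scene {'camera_matrix': array([[480.32107117,   0.        , 260.35720431],
       [  0.        , 480.32107117, 187.12562659],
       [  0.        ,   0.        ,   1.        ]]), 'k1': -0.04888689954339664, 'cam_to_world': array([[ 0.49941838, -0.40919831,  0.76363474, -0.32670983],
       [-0.86636023, -0.23475647,  0.44080534, -0.4887868 ],
       [-0.00110861, -0.88172906, -0.47175484,  0.61522
[... 399 characters left out ...]
-0.88870573],
       [ 0.01725094, -0.75767484, -0.6524042 ,  0.8695273 ],
       [ 0.        ,  0.        ,  0.        ,  1.        ]])}
wrist {'camera_matrix': array([[295.72981049,   0.        , 259.61835963],
       [  0.        , 295.72981049, 193.77512434],
       [  0.        ,   0.        ,   1.        ]]), 'k1': -0.07927944165851301, 'T_tool_cam': array([[-3.69262487e-05, -9.66236919e-01, -2.57655224e-01,
         6.55670113e-02],
       [ 9.99999999e-01, -3.43436014e-05, -1.45240334e-05,
         2.67849289e-04],
       [ 5.18484895e-06, -2.57655224e-01,  9.66236920e-01,
        -1.62483655e-01],
       [ 0.00000000e+00,  0.00000000e+00,  0.00000000e+00,
         1.00000000e+00]])}
```

View pics/scene0.png

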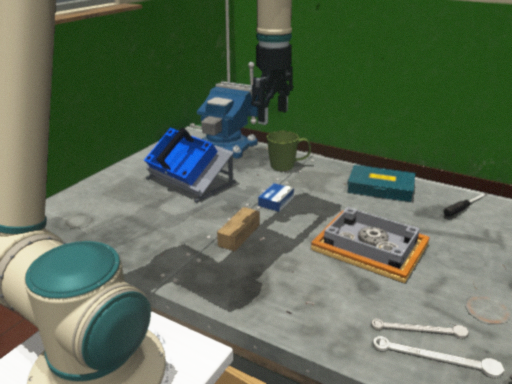

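View pics/side0.png

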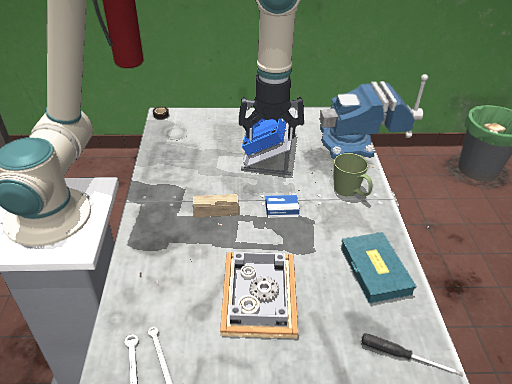

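The side view shows the board at about (260,293), the oak block at (215,205), the carton at (282,205) and the rack at (268,150), partly hidden by the gripper. In the scene view the tray is at (182,157) and the board at (370,245). Next I'll set up ray-casting helpers and a closer crop.

```bash
cat > h.py <<'E'
from rig import get_state, imaging
import cv2,numpy as np
from scipy.spatial.transform import Rotation as R
def T(n):
    p=imaging.camera_params(n)
    if n!="wrist": return p,p["cam_to_world"]
    s=get_state();M=np.eye(4);w,x,y,z=s["ee_rot"];M[:3,:3]=R.from_quat([x,y,z,w]).as_matrix();M[:3,3]=s["position"]
    return p,M@p["T_tool_cam"]
def rays(n,uv,pT=None):
    p,M=pT or T(n);uv=np.array(uv,float).reshape(-1,1,2)
    q=cv2.undistortPoints(uv,p["camera_matrix"],np.array([p["k1"],0,0,0,0.])).reshape(-1,2)
    d=np.c_[q,np.ones(len(q))]@M[:3,:3].T
    return M[:3,3],d
def plane(n,uv,z,pT=None):
    o,d=rays(n,uv,pT);return o+d*((z-o[2])/d[:,2])[:,None]
def proj(n,P,pT=None):
    p,M=pT or T(n);Mi=np.linalg.inv(M)
    r=cv2.projectPoints(np.array(P,float).reshape(-1,1,3),cv2.Rodrigues(Mi[:3,:3])[0],Mi[:3,3],p["camera_matrix"],np.array([p["k1"],0,0,0,0.]))[0]
    return r.reshape(-1,2)
def tri(n1,u1,n2,u2,T1=None,T2=None):
    o1,d1=rays(n1,u1,T1);o2,d2=rays(n2,u2,T2);out=[]
    for a,b in zip(d1,d2):
        t=np.linalg.lstsq(np.c_[a,-b],o2-o1,rcond=None)[0];p,q=o1+a*t[0],o2+b*t[1];out.append(np.r_[(p+q)/2,np.linalg.norm(p-q)])
    return np.array(out)
E
python3 - <<'E'
from h import *
np.set_printoptions(precision=4,suppress=True)
print("board",plane("side",[(228,251),(294,252),(299,335),(221,335)],.022))
print("oak",plane("side",[(215,200)],.04),"carton",plane("side",[(282,200)],.028),"rack base",plane("side",[(242,168),(292,174)],0))
print("tray",plane("scene",[(182,157)],.1))
im=cv2.imread("pics/scene0.png");cv2.imwrite("pics/c1.png",cv2.resize(im[110:210,130:250],None,fx=6,fy=6,interpolation=2))
E
```

```text
board [[ 0.4724 -0.1531  0.022 ]
 [ 0.6311 -0.1591  0.022 ]
 [ 0.6179 -0.3793  0.022 ]
 [ 0.4592 -0.3758  0.022 ]]
oak [[0.4378 0.0083 0.04  ]] carton [[0.617  0.0187 0.028 ]] rack base [[0.5129 0.192  0.    ]
 [0.6607 0.1619 0.    ]]
tray [[0.5495 0.2504 0.1   ]]
```

View pics/c1.png

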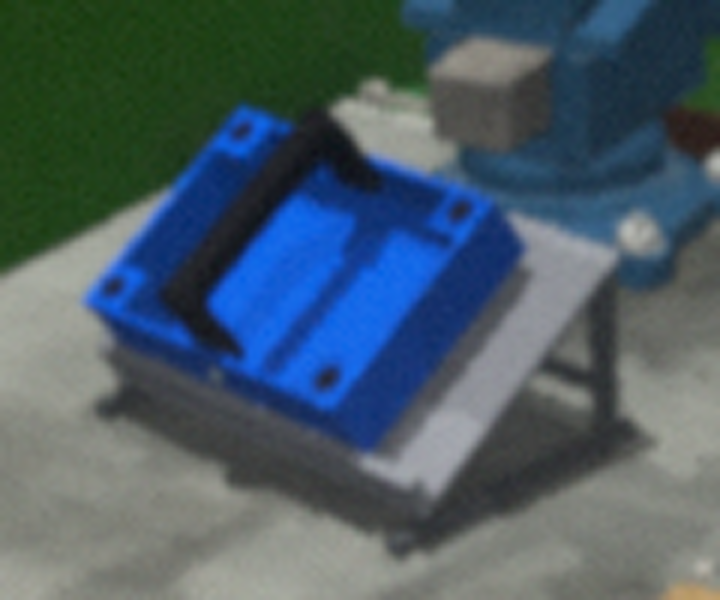

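The crop shows the grip bar running up the slope. Its low end is at crop (185,300), towards -x, and its high end is at (320,120). The rack is yawed about -11°, so I'll turn the tool about +79° and move over the tray.

```bash
python3 -m inch '[{"claw":1,"travel":[-0.2,1,0.45],"turn":0.235},{"claw":1,"travel":[-0.2,1,0.45],"turn":0.235},{"claw":1,"travel":[-0.2,1,0.45],"turn":0.235},{"claw":1,"travel":[-0.2,1,0.45],"turn":0.235},{"claw":1,"travel":[-0.2,1,0.45],"turn":0.235}]'
python3 -m inch '[{"claw":1,"travel":[0,0.15,0],"turn":0.205},{"claw":1,"travel":[0,0.15,0],"turn":0.205},{"claw":1,"travel":[0,0.15,0],"turn":0.205},{"claw":1,"travel":[0,0.15,0],"turn":0.205},{"claw":1,"travel":[0,0.15,0],"turn":0.205}]'
python3 -m inch '[{"claw":1,"travel":[0,0,0],"turn":0},{"claw":1,"travel":[0,0,0],"turn":0},{"claw":1,"travel":[0,0,0],"turn":0}]'
python3 - <<'E'
from h import *
np.set_printoptions(precision=4,suppress=True)
p,M=T("wrist");np.save("w1.npy",M)
for n in("wrist","side"): cv2.imwrite(f"pics/{n}1.png",imaging.get_image(n)[:,:,::-1])
E
```

```text
clock: 0.6
position: [0.5343, 0.2037, 0.3031]
ee_rot: [0.0, 0.4, 0.916, 0.002]
contact_force: [-0.4, 0.1, 0.2]
width: 0.0853
gripper_force: 0.0
clock: 1.1
position: [0.5347, 0.2301, 0.3007]
ee_rot: [-0.001, 0.092, 0.996, -0.0]
contact_force: [0.9, 0.2, -0.1]
width: 0.0855
gripper_force: 0.0
clock: 1.4
position: [0.5349, 0.2299, 0.3011]
ee_rot: [-0.0, 0.094, 0.996, -0.0]
contact_force: [0.9, -0.5, 0.7]
width: 0.0854
gripper_force: 0.0
```

View pics/wrist1.png

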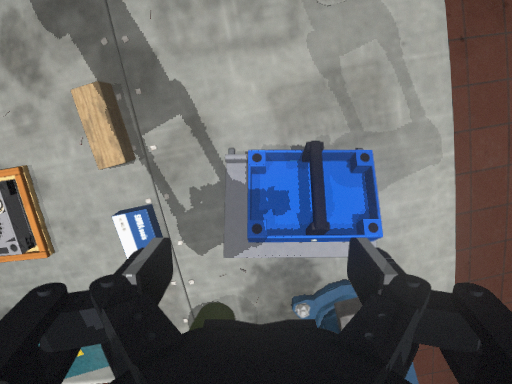

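The wrist view shows the tray nearly square in the picture, with corner holes at about (258,158), (364,157), (375,228) and (254,230). The bar runs from (314,142) down to (319,232). I'll refine the hole centres and solve the pose with PnP.

```bash
python3 - <<'E'
from h import *
np.set_printoptions(precision=4,suppress=True)
im=cv2.imread("pics/wrist1.png");M=np.load("w1.npy");p,_=T("wrist")
g=im[:,:,0].astype(float)
pts=[]
for u,v in[(258,158),(364,157),(375,228),(254,230)]:
    w=g[v-6:v+7,u-6:u+7];wt=np.clip(130-w,0,None);yy,xx=np.mgrid[v-6:v+7,u-6:u+7]
    wt[(xx-u)**2+(yy-v)**2>30]=0
    pts.append((np.sum(xx*wt)/wt.sum(),np.sum(yy*wt)/wt.sum()))
pts=np.array(pts);print(pts)
# tray frame: x up slope (image down), y image right(-> world +y)
obj=np.array([(-48,-73,-28),(-48,73,-28),(48,73,-28),(48,-73,-28)],float)/1000
k=np.array([p["k1"],0,0,0,0.])
n,rv,tv,e=cv2.solvePnPGeneric(obj,pts.reshape(-1,1,2),p["camera_matrix"],k,flags=cv2.SOLVEPNP_IPPE)
for r,t,ee in zip(rv,tv,e):
    Rw=M[:3,:3]@cv2.Rodrigues(r)[0];P=M[:3,:3]@t.ravel()+M[:3,3]
    print(P,"xaxis",Rw[:,0],"z",Rw[:,2],"tilt",np.degrees(np.arccos(Rw[2,2])),"yaw",np.degrees(np.arctan2(Rw[1,0],Rw[0,0])),"err",ee)
    bar=np.array([P+Rw@np.array(v) for v in[(-.056,0,.008),(.056,0,.008)]]);print(proj("wrist",bar,(p,M)),proj("side",[P]))
E
python3 -c "
import cv2;im=cv2.imread('pics/side1.png');cv2.imwrite('pics/side1c.png',cv2.resize(im[90:350,180:400],None,fx=2.3,fy=2.3,interpolation=2))"
```

```text
[[256.5846 157.3982]
 [364.4342 156.8774]
 [373.3856 227.3912]
 [255.5237 229.0312]]
[0.5918 0.2899 0.0721] xaxis [0.0643 0.9751 0.2121] z [ 0.5062  0.1513 -0.8491] tilt 148.10951935602765 yaw 86.2269759865985 err [65.8613]
[[271.1137 200.8682]
 [351.2851 196.2196]] [[267.2213 129.5202]]
[0.5791 0.296  0.0723] xaxis [0.189  0.9816 0.0269] z [ 0.2804 -0.0277 -0.9595] tilt 163.63302916983469 yaw 79.1043917850311 err [67.3896]
[[271.6886 187.74  ]
 [351.9133 188.361 ]] [[262.99   128.3525]]
```

View pics/side1c.png

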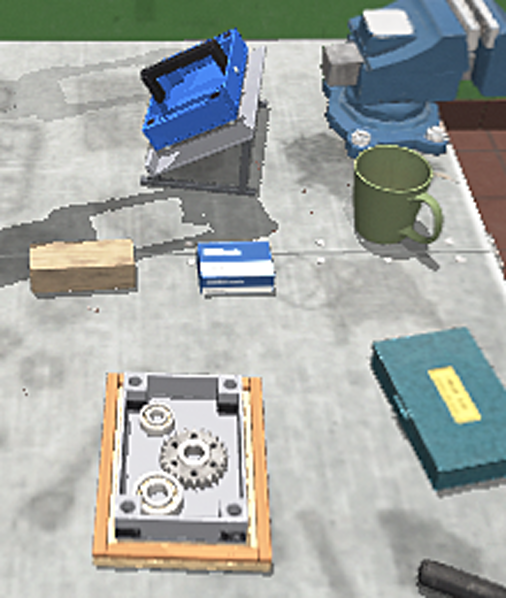

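The side crop is clear and matches the first measurement. IPPE needs the object points in the z=0 plane, so I'll redo the solve that way. I'll also measure the grey tray's sockets by finding their dark spots in side view at z=0.048.

Run:
```python
from h import *
np.set_printoptions(precision=4,suppress=True)
M=np.load("w1.npy");p,_=T("wrist")
pts=np.array([[256.5846,157.3982],[364.4342,156.8774],[373.3856,227.3912],[255.5237,229.0312]])
obj=np.array([(-48,-73,0),(-48,73,0),(48,73,0),(48,-73,0)],float)/1000
k=np.array([p["k1"],0,0,0,0.])
n,rv,tv,e=cv2.solvePnPGeneric(obj,pts.reshape(-1,1,2),p["camera_matrix"],k,flags=cv2.SOLVEPNP_IPPE)
for r,t,ee in zip(rv,tv,e):
    Rw=M[:3,:3]@cv2.Rodrigues(r)[0];P=M[:3,:3]@t.ravel()+M[:3,3]+Rw[:,2]*.028
    print(P,"xaxis",Rw[:,0],"z",Rw[:,2],"tilt",np.degrees(np.arccos(Rw[2,2])),"yaw",np.degrees(np.arctan2(Rw[1,0],Rw[0,0])),"err",ee)
    bar=np.array([P+Rw@np.array(v) for v in[(-.056,0,.008),(.056,0,.008)]]);print(proj("wrist",bar,(p,M)),proj("side",[P]))
im=cv2.imread("pics/side1.png");g=im.max(2).astype(float);s=[]
for u,v in[(239,256),(280,257),(281,312),(235,310)]:
    yy,xx=np.mgrid[v-6:v+7,u-6:u+7];w=np.clip(105-g[v-6:v+7,u-6:u+7],0,None);w[(xx-u)**2+(yy-v)**2>25]=0
    s.append((np.sum(xx*w)/w.sum(),np.sum(yy*w)/w.sum()))
s=np.array(s);q=plane("side",s,.048);print(s,"\n",q,q.mean(0),[np.linalg.norm(q[i]-q[(i+1)%4]) for i in range(4)])
```

```text
[0.5629 0.2942 0.1198] xaxis [ 0.8379 -0.1574  0.5226] z [-0.5172  0.0773  0.8524] tilt 31.527727571722572 yaw -10.640828881044406 err [0.3807]
[[314.5318 139.2237]
 [320.2419 229.8423]] [[258.1761 115.4973]]
[0.5791 0.278  0.1253] xaxis [ 0.9962 -0.0828 -0.0279] z [-0.0002 -0.3213  0.947 ] tilt 18.741785299881105 yaw -4.749252775203943 err [3.5735]
[[301.2315 155.9894]
 [307.2031 246.3909]] [[263.9373 116.8373]]
[[236.5679 255.5926]
 [281.2245 257.449 ]
 [281.6187 312.7875]
 [234.2518 311.1367]] 
 [[ 0.4927 -0.1899  0.048 ]
 [ 0.5955 -0.1973  0.048 ]
 [ 0.5839 -0.3439  0.048 ]
 [ 0.4864 -0.3379  0.048 ]] [ 0.5396 -0.2673  0.048 ] [np.float64(0.10304494271500908), np.float64(0.14705900284944856), np.float64(0.09760151392117951), np.float64(0.1481539547548156)]
```

The pose solution holds up: tilt 31.5° and yaw -10.6°, with the handle at (0.563,0.294,0.120). The expected height is 0.121. The sockets centre on about (0.540,-0.267). Now I'll approach the handle.

```bash
python3 -m inch '[{"claw":1,"travel":[0.15,0.315,-0.1],"turn":0},{"claw":1,"travel":[0.15,0.315,-0.3],"turn":0},{"claw":1,"travel":[0.15,0.315,-0.5],"turn":0},{"claw":1,"travel":[0.15,0.315,-0.6],"turn":0},{"claw":1,"travel":[0.15,0.315,-0.6],"turn":0}]'
python3 -m inch '[{"claw":1,"travel":[0,0,-0.1],"turn":0},{"claw":1,"travel":[0,0,-0.2],"turn":0},{"claw":1,"travel":[0,0,-0.31],"turn":0},{"claw":1,"travel":[0,0,-0.31],"turn":0},{"claw":1,"travel":[0,0,-0.31],"turn":0}]'
python3 - <<'E'
from h import *
print(get_state()["position"])
cv2.imwrite("pics/wrist2.png",imaging.get_image("wrist")[:,:,::-1])
E
```

```text
clock: 2.0
position: [0.5626, 0.2922, 0.1772]
ee_rot: [-0.004, 0.094, 0.996, -0.002]
contact_force: [-0.1, -1.0, -1.1]
width: 0.0852
gripper_force: 0.0
clock: 2.5
position: [0.566, 0.2932, 0.1209]
ee_rot: [0.001, 0.094, 0.996, 0.001]
contact_force: [0.0, 0.5, 0.3]
width: 0.0855
gripper_force: 0.0
[0.56598174 0.29322305 0.12089257]
```

View pics/wrist2.png

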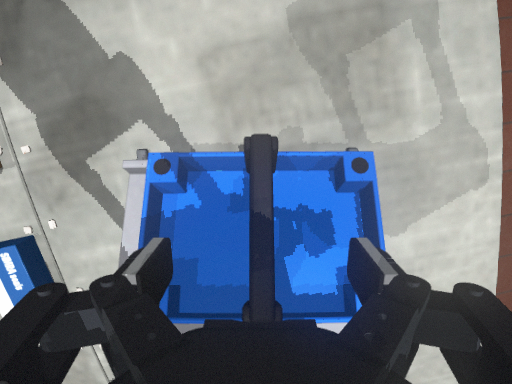

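The bar is centred between the fingers, at column 261 and rows 135–320. The TCP projects to about row 230, so it sits near the bar's middle. Closing at 40 N.

```bash
for i in 1 2; do python3 -m inch '[{"claw":-1,"travel":[0,0,0],"turn":0},{"claw":-1,"travel":[0,0,0],"turn":0},{"claw":-1,"travel":[0,0,0],"turn":0},{"claw":-1,"travel":[0,0,0],"turn":0},{"claw":-1,"travel":[0,0,0],"turn":0}]' 40; done
python3 -c "
from rig import get_state as g;s=g();print(s['position'],s['moment'])"
```

```text
clock: 3.05
position: [0.565, 0.293, 0.1195]
ee_rot: [0.0, 0.094, 0.996, 0.0]
contact_force: [-0.3, 0.2, 0.0]
width: 0.0124
gripper_force: 0.0
clock: 3.55
position: [0.565, 0.293, 0.1193]
ee_rot: [-0.0, 0.094, 0.996, 0.0]
contact_force: [-0.2, -0.6, -0.3]
width: -0.0
gripper_force: 0.0
[0.56503682 0.29297278 0.11927056] [-0.02401203  0.02481088 -0.08120094]
```

The fingers shut fully, so the bar isn't between the pads. I'll look.

Run:
```python
from h import *
a=imaging.get_image("wrist")[:,:,::-1];b=imaging.get_image("side")[:,:,::-1];cv2.imwrite("pics/side3.png",b)
cv2.imwrite("pics/w3.png",np.hstack([cv2.resize(a[100:384,100:420],(400,355)),cv2.resize(b[80:186,200:320],(400,355),interpolation=2)]))
```

```text
(no output)
```

View pics/w3.png

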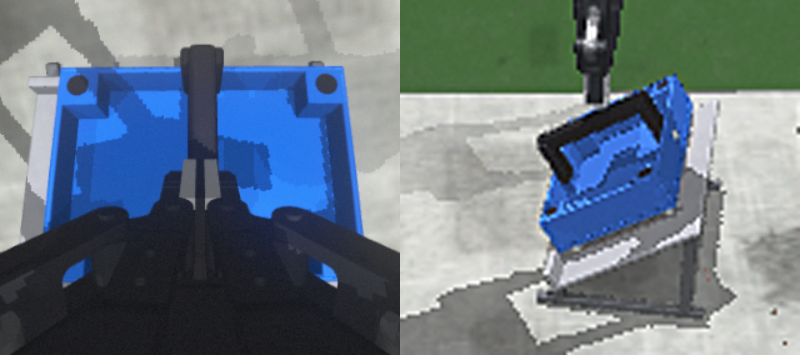

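The wrist view shows the shut pads at about row 228, lying over the bar, which suggests the fingertips are higher than the stated TCP. I'll check that numerically: where the stated fingertips should project, against where they are seen.

Run:
```python
from h import *
np.set_printoptions(precision=1,suppress=True)
# start pose tips (open): x=.575+-.05, y=0 
for dz in(.019,.006,-.02,-.03,-.04):
    P=[(.574-.05,0,.2104-dz),(.574+.05,0,.2104-dz)];print("start",dz,proj("side",P).ravel(),proj("scene",P).ravel())
for dz in(.019,0,-.02,-.03,-.04):
    P=[(.565,.293,.1193-dz)];print("now",dz,proj("side",P).ravel(),proj("scene",P).ravel(),proj("wrist",P).ravel())
def low(f,x0,x1,y0,y1):
    g=cv2.imread(f).max(2)[y0:y1,x0:x1]
    for c in range(0,x1-x0,3):
        r=np.where(g[:,c]<60)[0]; print(c+x0,(r.max()+y0) if len(r) else None,end="; ")
    print()
low("pics/side0.png",238,304,90,150);low("pics/scene0.png",248,296,80,125)
b=cv2.imread("pics/side3.png");
for r in range(96,130,2): print(r,"".join("#" if v<45 else("b" if v<110 else ".") for v in b[r,240:282].max(1)))
```

```text
start 0.019 [248.5 156.1 289.7 155.8] [261.2 146.9 282.1 132.4]
start 0.006 [248.6 151.8 290.1 151.5] [261.2 141.5 282.3 127.3]
start -0.02 [248.8 142.9 290.9 142.7] [261.2 130.5 282.5 116.9]
start -0.03 [248.8 139.5 291.2 139.2] [261.2 126.2 282.6 112.8]
start -0.04 [248.9 136.  291.5 135.7] [261.2 121.8 282.6 108.7]
now 0.019 [258.7 121.2] [172.9 151.5] [258.8 218.3]
now 0 [258.9 115.9] [172.3 144.8] [258.7 229.2]
now -0.02 [259.1 110.1] [171.6 137.8] [258.6 243.4]
now -0.03 [259.2 107.2] [171.3 134.2] [258.6 251.9]
now -0.04 [259.3 104.3] [171.  130.6] [258.5 261.7]
238 None; 241 124; 244 143; 247 137; 250 127; 253 124; 256 121; 259 119; 262 117; 265 119; 268 119; 271 118; 274 131; 277 121; 280 117; 283 118; 286 122; 289 138; 292 137; 295 126; 298 124; 301 124; 
248 115; 251 105; 254 106; 257 116; 260 121; 263 121; 266 106; 269 103; 272 98; 275 93; 278 111; 281 111; 284 112; 287 95; 290 90; 293 87; 
96 bbbbbbbbbbb..##bbbb####b.bbbbbbbbbbbbbbbbb
98 bbbbbbbbbb...####b######.bbbbbbbbbbbbbbbbb
100 bbbbbbbbbbbb.###bbbb##b.bbbbbbbbbbbbbbbbbb
102 bbbbbbbbbbbbb..bb#####.bbbbbbbbbbbbbbbbb..
104 bbbbbbbbbbbbbbb.b#b##..bbbbbbbbbbbbb...b..
106 bbbbbbbbbbbbbbb.b#bb#..bbbbbbbb...........
108 ................##b##.........####b.......
110 ................#####....###########......
112 .....................b###############.....
114 ................##############b.#######...
116 ............#bb##########bb......b#####...
118 .......##bb##########b......bb.....###b...
120 ..##bbb#########b.......b...........##....
122 .b#########bb........................b....
124 .b######....................b.............
126 ...######........b......b........b........
128 .....#####b............b..................
```

The finger tips really end about 18 mm behind the reported TCP, not 19 mm ahead. Side rows 111 and 137 both agree with this. So the true grasp point is about 37 mm above the reported one. I'll open, go down 37 mm and re-grip.

```bash
python3 -m inch '[{"claw":1,"travel":[0,0,0],"turn":0},{"claw":1,"travel":[0,0,0],"turn":0},{"claw":1,"travel":[0,0,0],"turn":0},{"claw":1,"travel":[0,0,0],"turn":0},{"claw":1,"travel":[0,0,0],"turn":0}]'
python3 -m inch '[{"claw":1,"travel":[0,0,0],"turn":0},{"claw":1,"travel":[0,0,0],"turn":0},{"claw":1,"travel":[0,0,-0.06],"turn":0},{"claw":1,"travel":[0,0,-0.1],"turn":0},{"claw":1,"travel":[0,0,-0.1],"turn":0}]'
python3 -m inch '[{"claw":1,"travel":[0,0,-0.04],"turn":0},{"claw":1,"travel":[0,0,-0.085],"turn":0},{"claw":1,"travel":[0,0,-0.085],"turn":0}]'
for i in 1 2; do python3 -m inch '[{"claw":-1,"travel":[0,0,0],"turn":0},{"claw":-1,"travel":[0,0,0],"turn":0},{"claw":-1,"travel":[0,0,0],"turn":0},{"claw":-1,"travel":[0,0,0],"turn":0},{"claw":-1,"travel":[0,0,0],"turn":0}]' 40; done
```

```text
clock: 4.15
position: [0.5651, 0.293, 0.1193]
ee_rot: [0.0, 0.094, 0.996, 0.0]
contact_force: [-0.4, 0.1, -0.6]
width: 0.0723
gripper_force: 0.0
clock: 4.65
position: [0.5636, 0.2924, 0.0971]
ee_rot: [-0.002, 0.094, 0.996, -0.001]
contact_force: [-0.6, 0.1, 0.5]
width: 0.0849
gripper_force: 0.0
clock: 4.95
position: [0.5639, 0.2925, 0.0806]
ee_rot: [-0.001, 0.094, 0.996, -0.001]
contact_force: [-1.1, -0.4, -0.8]
width: 0.0854
gripper_force: 0.0
clock: 5.45
position: [0.5653, 0.2933, 0.0828]
ee_rot: [0.0, 0.094, 0.996, 0.0]
contact_force: [-2.5, -1.5, 3.8]
width: 0.0135
gripper_force: 42.4
clock: 5.95
position: [0.5653, 0.2932, 0.0828]
ee_rot: [0.0, 0.094, 0.996, 0.0]
contact_force: [0.3, 1.3, 4.7]
width: 0.013
gripper_force: 42.2
```

Gripped: width 13 mm, force 42 N. Lifting square to the deck.

```bash
python3 -m inch '[{"claw":-1,"travel":[-0.013,0.0025,0.021],"turn":0},{"claw":-1,"travel":[-0.026,0.005,0.042],"turn":0},{"claw":-1,"travel":[-0.052,0.01,0.085],"turn":0},{"claw":-1,"travel":[-0.078,0.015,0.127],"turn":0},{"claw":-1,"travel":[-0.104,0.02,0.17],"turn":0}]' 40
python3 -m inch '[{"claw":-1,"travel":[-0.039,0.007,0.064],"turn":0},{"claw":-1,"travel":[-0.078,0.015,0.127],"turn":0},{"claw":-1,"travel":[-0.1,0,0.25],"turn":0},{"claw":-1,"travel":[-0.1,0,0.4],"turn":0},{"claw":-1,"travel":[-0.1,0,0.45],"turn":0}]' 40
python3 - <<'E'
from h import *
s=get_state();print(s["contact_force"],s["moment"])
for n in("wrist","side"): cv2.imwrite(f"pics/{n}4.png",imaging.get_image(n)[:,:,::-1])
a=cv2.imread("pics/wrist4.png")
b=cv2.imread("pics/side4.png")
cv2.imwrite("pics/c4.png",np.hstack([a[:300],cv2.resize(b[50:200,190:340],(288,300))]))
E
```

```text
clock: 6.45
position: [0.543, 0.297, 0.1167]
ee_rot: [-0.001, 0.094, 0.996, -0.0]
contact_force: [0.7, 0.2, -3.1]
width: 0.0133
gripper_force: 41.0
clock: 6.95
position: [0.5254, 0.298, 0.2107]
ee_rot: [0.003, 0.094, 0.996, 0.002]
contact_force: [0.8, 0.0, -3.8]
width: 0.0135
gripper_force: 41.1
[ 0.79141467  0.03259964 -3.80424503] [ 0.08499612 -0.02893524  0.01704195]
```

View pics/c4.png

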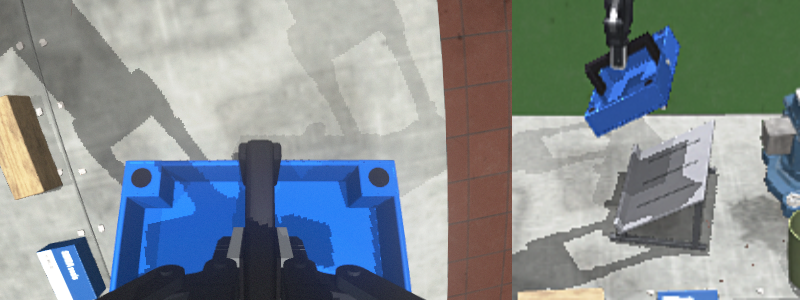

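The tray hangs clear of the rack, still leaning about 30° with its low end towards -x. The hole dots are at (142,178) and (378,177). I'll level it on a clear bench spot by setting the low pins down lightly and dragging towards +x. First I need the bench edge.

Run:
```python
from h import *
np.set_printoptions(precision=3,suppress=True)
print(plane("side",[(150,110),(137,180),(120,250),(193,216),(240,216),(266,216),(299,216),(242,168)],0))
p,M=T("wrist");s=get_state();print(s["clock"],s["position"])
```

```text
[[ 0.196  0.52   0.   ]
 [ 0.208  0.14   0.   ]
 [ 0.208 -0.125  0.   ]
 [ 0.378 -0.01   0.   ]
 [ 0.504 -0.012 -0.   ]
 [ 0.573 -0.013  0.   ]
 [ 0.662 -0.015 -0.   ]
 [ 0.513  0.192  0.   ]]
7.05 [0.525 0.298 0.209]
```

```bash
python3 -m inch '[{"claw":-1,"travel":[-0.2,-0.1,0],"turn":0},{"claw":-1,"travel":[-0.4,-0.2,0],"turn":0},{"claw":-1,"travel":[-0.6,-0.32,-0.1],"turn":0},{"claw":-1,"travel":[-0.78,-0.42,-0.3],"turn":0},{"claw":-1,"travel":[-0.82,-0.44,-0.5],"turn":0}]' 40
python3 -m inch '[{"claw":-1,"travel":[0,0,-0.05],"turn":0},{"claw":-1,"travel":[0,0,-0.1],"turn":0},{"claw":-1,"travel":[0,0,-0.15],"turn":0},{"claw":-1,"travel":[0,0,-0.2],"turn":0},{"claw":-1,"travel":[0,0,-0.2],"turn":0}]' 40
python3 -m inch '[{"claw":-1,"travel":[0,0,-0.02],"turn":0},{"claw":-1,"travel":[0,0,-0.04],"turn":0},{"claw":-1,"travel":[0,0,-0.05],"turn":0},{"claw":-1,"travel":[0,0,-0.05],"turn":0}]' 30
```

```text
clock: 7.55
position: [0.3563, 0.2074, 0.1055]
ee_rot: [-0.0, 0.094, 0.996, -0.0]
contact_force: [1.9, 0.4, -5.3]
width: 0.0134
gripper_force: 41.0
clock: 8.05
position: [0.3607, 0.2092, 0.0656]
ee_rot: [-0.001, 0.094, 0.996, -0.0]
contact_force: [-0.6, 0.5, -4.3]
width: 0.0131
gripper_force: 41.0
clock: 8.45
position: [0.3601, 0.2089, 0.0562]
ee_rot: [-0.0, 0.094, 0.996, -0.0]
contact_force: [0.5, 0.1, -4.3]
width: 0.0132
gripper_force: 40.9
```

```bash
python3 -m inch '[{"claw":-1,"travel":[0,0,-0.01],"turn":0},{"claw":-1,"travel":[0,0,-0.02],"turn":0},{"claw":-1,"travel":[0,0,-0.02],"turn":0}]' 30
python3 -m inch '[{"claw":-1,"travel":[0,0,-0.01],"turn":0},{"claw":-1,"travel":[0,0,-0.02],"turn":0},{"claw":-1,"travel":[0,0,-0.02],"turn":0}]' 30
```

```text
clock: 8.75
position: [0.3611, 0.2092, 0.0536]
ee_rot: [0.001, 0.094, 0.996, 0.0]
contact_force: [-1.5, -1.9, 6.6]
width: 0.0129
gripper_force: 42.6
clock: 9.05
position: [0.3646, 0.2088, 0.0522]
ee_rot: [0.005, 0.093, 0.996, 0.0]
contact_force: [-0.5, -7.1, 26.5]
width: 0.013
gripper_force: 45.8
```

Contact was at a reported z of about 0.054. I'll ease the press, lower the grip to 20 N and drag towards +x.

```bash
python3 -m inch '[{"claw":-1,"travel":[0,0,0.01],"turn":0},{"claw":-1,"travel":[0.04,-0.007,0.01],"turn":0},{"claw":-1,"travel":[0.08,-0.015,0.005],"turn":0},{"claw":-1,"travel":[0.12,-0.022,0],"turn":0},{"claw":-1,"travel":[0.16,-0.03,-0.005],"turn":0}]' 20
python3 -m inch '[{"claw":-1,"travel":[0.03,-0.005,-0.005],"turn":0},{"claw":-1,"travel":[0.06,-0.01,-0.01],"turn":0},{"claw":-1,"travel":[0.09,-0.015,-0.015],"turn":0},{"claw":-1,"travel":[0.09,-0.015,-0.015],"turn":0}]' 20
```

```text
clock: 9.55
position: [0.3919, 0.2027, 0.0468]
ee_rot: [-0.001, 0.094, 0.996, -0.0]
contact_force: [-2.7, 0.4, 0.5]
width: 0.0135
gripper_force: 41.3
clock: 9.95
position: [0.4115, 0.1997, 0.0441]
ee_rot: [0.001, 0.094, 0.996, -0.0]
contact_force: [-0.5, -0.3, 0.3]
width: 0.0132
gripper_force: 41.0
```

It is rotating under light force. Now I'll press down to level.

```bash
python3 -m inch '[{"claw":-1,"travel":[0.02,0,-0.01],"turn":0},{"claw":-1,"travel":[0.04,0,-0.02],"turn":0},{"claw":-1,"travel":[0.04,0,-0.02],"turn":0}]' 20
python3 -m inch '[{"claw":-1,"travel":[0,0,-0.01],"turn":0},{"claw":-1,"travel":[0,0,-0.02],"turn":0},{"claw":-1,"travel":[0,0,-0.02],"turn":0}]' 20
python3 - <<'E'
from h import *
s=get_state();print(s["moment"])
for n in("wrist","side"): cv2.imwrite(f"pics/{n}5.png",imaging.get_image(n)[:,:,::-1])
a=cv2.imread("pics/wrist5.png");b=cv2.imread("pics/side5.png")
cv2.imwrite("pics/c5.png",np.hstack([a[:300],cv2.resize(b[80:230,140:290],(288,300))]))
E
```

```text
clock: 10.25
position: [0.419, 0.1996, 0.0403]
ee_rot: [0.0, 0.094, 0.996, -0.0]
contact_force: [-1.2, -2.8, 2.5]
width: 0.0135
gripper_force: 41.5
clock: 10.55
position: [0.4223, 0.1995, 0.0379]
ee_rot: [0.004, 0.093, 0.996, -0.0]
contact_force: [2.4, -7.2, 8.9]
width: 0.0133
gripper_force: 42.5
[-0.94358617 -0.14015708  0.12506964]
```

View pics/c5.png

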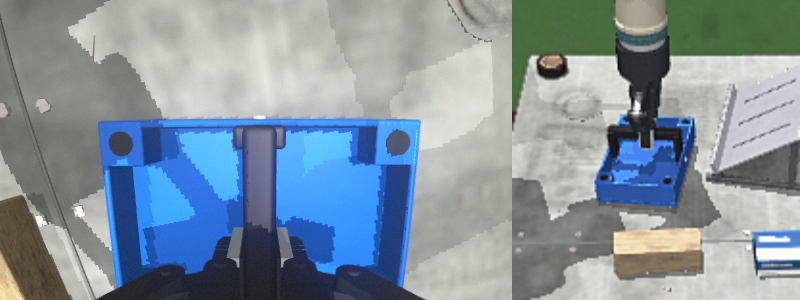

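Both views show the tray flat on the bench, with its low-side hole dots at (120,143) and (398,142). I'll loosen the grip so it settles on its pins, then measure where it sits relative to the tool.

```bash
python3 -m inch '[{"claw":-0.4,"travel":[0,0,0],"turn":0},{"claw":-0.4,"travel":[0,0,0],"turn":0},{"claw":-0.4,"travel":[0,0,0.01],"turn":0},{"claw":-0.4,"travel":[0,0,0.01],"turn":0}]' 40
cat > meas.py <<'E'
from h import *
np.set_printoptions(precision=4,suppress=True)
def meas(z,seeds,r=9,save=None):
    pT=T("wrist");s=get_state();im=imaging.get_image("wrist")
    if save: cv2.imwrite(save,im[:,:,::-1])
    g=im[:,:,2].astype(float);out=[]
    for u,v in seeds:
        for _ in range(3):
            u,v=int(round(u)),int(round(v));yy,xx=np.mgrid[v-16:v+17,u-16:u+17];w=np.clip(90-g[v-16:v+17,u-16:u+17],0,None);w[(xx-u)**2+(yy-v)**2>15**2]=0
            u,v=np.sum(xx*w)/w.sum(),np.sum(yy*w)/w.sum()
        out.append((u,v))
    q=plane("wrist",out,z,pT);ydir=(q[1]-q[0]);n=np.linalg.norm(ydir);ydir/=n;xdir=np.array([ydir[1],-ydir[0],0])
    c=q.mean(0)+.048*xdir
    print("px",np.round(out,1).tolist(),"span",n,"yaw",np.degrees(np.arctan2(xdir[1],xdir[0])),"centre",c,"tcp",s["position"],"centre-tcp along x,y tray",(c-s["position"])@xdir,(c-s["position"])@ydir,"f",s["contact_force"])
E
python3 -c "
from meas import *
meas(.046,[(120,143),(398,142)])"
```

```text
clock: 11.05
position: [0.4183, 0.2003, 0.0384]
ee_rot: [0.0, 0.094, 0.996, 0.0]
contact_force: [0.1, 0.3, 0.0]
width: 0.0257
gripper_force: 0.0meas.py:10: RuntimeWarning: invalid value encountered in scalar divide
  u,v=np.sum(xx*w)/w.sum(),np.sum(yy*w)/w.sum()
Traceback (most recent call last):
  File "meas.py", line 9, in meas
    u,v=int(round(u)),int(round(v));yy,xx=np.mgrid[v-16:v+17,u-16:u+17];w=np.clip(90-g[v-16:v+17,u-16:u+17],0,None);w[(xx-u)**2+(yy-v)**2>15**2]=0
            ~~~~~^^^
ValueError: cannot convert float NaN to integer
```

```bash
sed -i 's/np.clip(90-/np.clip(th-/; s/r=9,/r=15,th=110,/; s/>15\*\*2/>r**2/' meas.py
python3 - <<'E'
from meas import *
im=cv2.imread("pics/wrist5.png");print(im[143,100:145:4,0],im[120:165:4,398,0])
im=imaging.get_image("wrist");print(im[143,100:145:4,2],im[120:165:4,398,2])
g=im[:180,:,2].astype(int)
hsv=cv2.cvtColor(im,cv2.COLOR_RGB2HSV);m=((hsv[:,:,0]>100)&(hsv[:,:,0]<130)&(hsv[:,:,1]>150));ys,xs=np.where(m);print(xs.min(),xs.max(),ys.min(),ys.max())
E
```

```text
[191 218 170  74  77  79  80  84 123 218 220 121] [242 254 253 111 112 112 113 113 111 253 252 236]
[162 215 217 216 217 214 219 218 219 220 221 113] [192 201 185 150 255 252 143 107 109 109 107 107]
100 418 130 325
```

```bash
sed -i '/^    g=/a\    th0=th' meas.py
python3 - <<'E'
from h import *
import meas
im=imaging.get_image("wrist");hsv=cv2.cvtColor(im,cv2.COLOR_RGB2HSV)
d=((hsv[:,:,1]<140)|(hsv[:,:,2]<130)).astype(np.uint8);d[240:]=0
n,l,st,c=cv2.connectedComponentsWithStats(d)
for i in range(n):
    if 200<st[i,4]<1500: print(st[i],c[i])
meas.meas(.046,[(118,158),(402,156)],th=135,save="pics/wrist6.png")
E
```

```text
[144 141  18  35 466] [152.5236 155.8712]
[385 144  23  24 426] [396.0657 155.5892]
[111 146  24  24 434] [122.5184 157.0853]
[379 178  28  62 989] [393.8402 211.7452]
[ 113  180   29   60 1177] [126.4308 210.2082]
[207 227  29  13 233] [224.9099 233.9099]
[285 227  28  13 237] [294.2954 233.8397]
px [[122.3, 156.7], [396.6, 155.5]] span 0.14634266273948648 yaw -10.549481300397145 centre [0.4218 0.2    0.046 ] tcp [0.4182 0.2001 0.0382] centre-tcp along x,y tray 0.003550462732392975 0.0005858685920507626 f [ 0.025  -0.2895  0.2346]
```

Good: the span is 146.3 mm against 146, and the tray centre is 3.5 mm from the TCP along the bar. I'll recentre, grip at 60 N and lift.

```bash
python3 -m inch '[{"claw":-0.4,"travel":[0.018,-0.003,0],"turn":0},{"claw":-0.4,"travel":[0.018,-0.003,0],"turn":0},{"claw":-1,"travel":[0.018,-0.003,0],"turn":0},{"claw":-1,"travel":[0.018,-0.003,0],"turn":0},{"claw":-1,"travel":[0.018,-0.003,0],"turn":0}]' 60
python3 -m inch '[{"claw":-1,"travel":[0,0,0],"turn":0},{"claw":-1,"travel":[0,0,0],"turn":0},{"claw":-1,"travel":[0,0,0.02],"turn":0},{"claw":-1,"travel":[0,0,0.08],"turn":0},{"claw":-1,"travel":[0,0,0.2],"turn":0}]' 60
python3 -m inch '[{"claw":-1,"travel":[0,0,0.2],"turn":0},{"claw":-1,"travel":[0,0,0.4],"turn":0},{"claw":-1,"travel":[0,0,0.5],"turn":0},{"claw":-1,"travel":[0,0,0.5],"turn":0},{"claw":-1,"travel":[0,0,0.5],"turn":0}]' 60
python3 - <<'E'
import meas
s=meas.get_state();print(s["moment"])
meas.meas(s["position"][2]+.037-.028-.001,[(122.3,156.7),(396.6,155.5)],th=135)
E
```

```text
clock: 11.75
position: [0.4221, 0.1994, 0.0385]
ee_rot: [0.0, 0.094, 0.996, 0.0]
contact_force: [0.3, 0.1, 1.0]
width: 0.0132
gripper_force: 58.8
clock: 12.25
position: [0.4189, 0.1986, 0.0767]
ee_rot: [-0.003, 0.094, 0.996, -0.001]
contact_force: [0.2, 0.3, -3.1]
width: 0.0124
gripper_force: 58.8
clock: 12.75
position: [0.4206, 0.1991, 0.1773]
ee_rot: [-0.001, 0.094, 0.996, -0.0]
contact_force: [-0.7, 0.3, -4.8]
width: 0.013
gripper_force: 58.9
[-0.0425  0.0562  0.0154]
px [[121.5, 149.2], [397.4, 148.5]] span 0.14622678057730243 yaw -10.664137527037719 centre [0.4204 0.1997 0.1853] tcp [0.4206 0.1991 0.1773] centre-tcp along x,y tray -0.00033257788214582104 0.0005255317059006657 f [-0.7226  0.3427 -4.7851]
```

The tray now hangs centred on the TCP: -0.3 mm and +0.5 mm, yaw -10.7°. I'll carry it high to a spot on the +x side of the board, so the wrist camera can see the sockets past the held tray.

```bash
python3 -m inch '[{"claw":-1,"travel":[0,0,0.2],"turn":0},{"claw":-1,"travel":[0.05,-0.1,0.4],"turn":0.01},{"claw":-1,"travel":[0.2,-0.3,0.5],"turn":0.02},{"claw":-1,"travel":[0.3,-0.5,0.5],"turn":0.03},{"claw":-1,"travel":[0.4,-0.7,0.5],"turn":0.039}]' 60
python3 -m inch '[{"claw":-1,"travel":[0.15,-0.2,0],"turn":0},{"claw":-1,"travel":[0.3,-0.4,0],"turn":0},{"claw":-1,"travel":[0.45,-0.6,0],"turn":0},{"claw":-1,"travel":[0.6,-0.8,0],"turn":0},{"claw":-1,"travel":[0.75,-0.95,0],"turn":0}]' 60
python3 -m inch '[{"claw":-1,"travel":[0.15,-0.7,0],"turn":0},{"claw":-1,"travel":[0.15,-0.7,0],"turn":0},{"claw":-1,"travel":[0.15,-0.7,0],"turn":0},{"claw":-1,"travel":[0.15,-0.7,0],"turn":0},{"claw":-1,"travel":[0.15,-0.7,0],"turn":0}]' 60
python3 - <<'E'
from h import *
np.set_printoptions(precision=4,suppress=True)
s=get_state();print(s["position"],proj("wrist",[(.4927,-.1899,.048),(.5955,-.1973,.048),(.5839,-.3439,.048),(.4864,-.3379,.048)]))
p,M=T("wrist");np.save("w7.npy",M)
cv2.imwrite("pics/wrist7.png",imaging.get_image("wrist")[:,:,::-1])
E
```

```text
clock: 13.3
position: [0.5021, 0.0579, 0.2768]
ee_rot: [-0.001, 0.032, 0.999, -0.0]
contact_force: [0.8, 1.2, -4.6]
width: 0.0127
gripper_force: 59.6
clock: 13.8
position: [0.6517, -0.1334, 0.2746]
ee_rot: [-0.003, 0.034, 0.999, 0.0]
contact_force: [1.2, 0.2, -4.0]
width: 0.0131
gripper_force: 59.7
clock: 14.3
position: [0.6809, -0.2714, 0.2738]
ee_rot: [-0.003, 0.034, 0.999, 0.002]
contact_force: [0.5, 1.9, -4.0]
width: 0.013
gripper_force: 59.7
[ 0.6809 -0.2714  0.2738] [[315.2168   8.7804]
 [312.3593  96.1445]
 [196.0423  94.935 ]
 [192.5912  12.1813]]
```

View pics/wrist7.png

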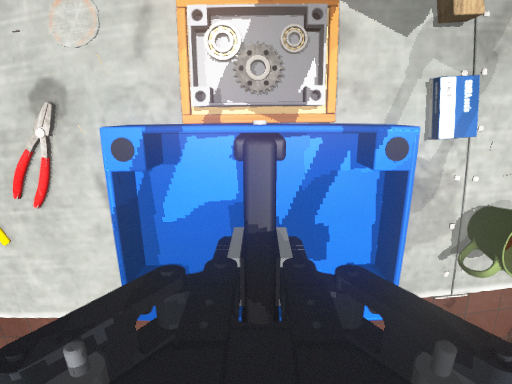

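The wrist view shows all four grey-tray sockets at about (200,15), (317,14), (316,96) and (200,96). The held tray's dots are at (122,149) and (397,148). I'll compute the shift.

Run:
```python
from h import *
np.set_printoptions(precision=4,suppress=True)
im=cv2.imread("pics/wrist7.png");M=np.load("w7.npy");p,_=T("wrist");pT=(p,M);g=im.max(2).astype(float)
def cen(u,v,r,th):
    for _ in range(4):
        yy,xx=np.mgrid[:384,:512];w=np.clip(th-g,0,None);w[(xx-u)**2+(yy-v)**2>r*r]=0;u,v=(xx*w).sum()/w.sum(),(yy*w).sum()/w.sum()
    return u,v
S=[cen(u,v,6,80) for u,v in[(200,15),(317,14),(316,96),(200,96)]];D=[cen(122,149,15,135),cen(397,148,15,135)]
q=plane("wrist",S,.048,pT);z=M[2,3];d=plane("wrist",D,.2738+.008,pT)
print(S,D);print(q,q.mean(0),[np.linalg.norm(q[i]-q[(i+1)%4]) for i in range(4)])
def fr(a,b): y=(b-a)/np.linalg.norm(b-a);return np.array([y[1],-y[0],0])
ex=fr(q[0]+q[3],q[1]+q[2]);dx=fr(*d);c=d.mean(0)+.048*dx
print("yaw grey",np.degrees(np.arctan2(ex[1],ex[0])),"held",np.degrees(np.arctan2(dx[1],dx[0])),"held centre",c,"shift",(q.mean(0)-c),"units",(q.mean(0)-c)/.2)
```

```text
[(np.float64(252.1717400246812), np.float64(333.2852735499794)), (np.float64(315.8598901098901), np.float64(15.326923076923077)), (np.float64(252.1717400246812), np.float64(333.2852735499794)), (np.float64(252.1717400246812), np.float64(333.2852735499794))] [(np.float64(121.68377976190476), np.float64(149.3817894345238)), (np.float64(397.03694762254645), np.float64(148.56796473181484))]
[[ 0.9448 -0.2998  0.048 ]
 [ 0.5003 -0.1894  0.048 ]
 [ 0.9448 -0.2998  0.048 ]
 [ 0.9448 -0.2998  0.048 ]] [ 0.8337 -0.2722  0.048 ] [np.float64(0.4580761750505607), np.float64(0.4580761750505607), np.float64(0.0), np.float64(0.0)]
yaw grey 76.05280898171173 held -3.7646939293722537 held centre [ 0.6808 -0.2709  0.2818] shift [ 0.1529 -0.0014 -0.2338] units [ 0.7644 -0.0068 -1.169 ]<stdin>:6: RuntimeWarning: invalid value encountered in scalar divide
```

Run:
```python
from h import *
np.set_printoptions(precision=4,suppress=True)
im=cv2.imread("pics/wrist7.png");M=np.load("w7.npy");p,_=T("wrist");pT=(p,M);g=im.max(2).astype(float)
yy,xx=np.mgrid[:384,:512];S=[]
for u,v in[(200,15),(317,14),(316,96),(200,96)]:
    w0=g[v-7:v+8,u-7:u+8];lo,hi=np.percentile(w0,3),np.median(w0);th=(lo+hi)/2
    m=((g<th)&((xx-u)**2+(yy-v)**2<64)).astype(np.uint8);n,l,st,c=cv2.connectedComponentsWithStats(m)
    i=1+np.argmax(st[1:,4]);S.append(c[i]);print(lo,hi,st[i],c[i])
q=plane("wrist",S,.048,pT);print(q,q.mean(0),[np.linalg.norm(q[i]-q[(i+1)%4]) for i in range(4)])
x=(q[3]-q[0])+(q[2]-q[1]);a=q[0]+q[3];y=q[1]+q[2]-a
e=q[3]+q[2]-q[0]-q[1];print("yaws",np.degrees(np.arctan2(e[1],e[0])),np.degrees(np.arctan2(-y[0],y[1])))
c=np.array([.6808,-.2709,0]);print("shift",q.mean(0)-c,(q.mean(0)-c)/.2)
print("side", plane("side",[(0,0)],0)*0+proj("side",[q.mean(0)])[0,0]*0)
```

```text
111.0 190.0 [193   9   9  12  83] [196.8916  14.6627]
67.0 135.0 [312   9  11  11  88] [316.8636  13.7955]
94.44 210.0 [310  90  11  10  80] [315.275   94.4125]
112.0 241.0 [195  91  11  11  89] [199.9326  95.6742]
[[ 0.4897 -0.333   0.048 ]
 [ 0.4985 -0.1881  0.048 ]
 [ 0.5936 -0.1935  0.048 ]
 [ 0.5852 -0.3391  0.048 ]] [ 0.5418 -0.2634  0.048 ] [np.float64(0.14509508244158625), np.float64(0.09520011435110527), np.float64(0.1457824014124293), np.float64(0.09567898801876289)]
yaws -3.4514789330852644 -3.3997992953901517
shift [-0.139   0.0075  0.048 ] [-0.6952  0.0374  0.24  ]
side [[0. 0. 0.]]
```

The geometry checks out: spans 145.4 and 95.4 mm against 146 and 96. The grey tray centre is at (0.5418,-0.2634), yaw -3.4°. I'll move over it and then down to just above the corners. I expect corner contact at a reported z of about 0.086 and home at about 0.076.

```bash
python3 -m inch '[{"claw":-1,"travel":[-0.2,0.01,0],"turn":0.002},{"claw":-1,"travel":[-0.4,0.02,-0.1],"turn":0.002},{"claw":-1,"travel":[-0.6,0.037,-0.25],"turn":0.002},{"claw":-1,"travel":[-0.695,0.037,-0.45],"turn":0.002},{"claw":-1,"travel":[-0.695,0.037,-0.6],"turn":0.002}]' 60
python3 -m inch '[{"claw":-1,"travel":[0,0,-0.1],"turn":0},{"claw":-1,"travel":[0,0,-0.2],"turn":0},{"claw":-1,"travel":[0,0,-0.26],"turn":0},{"claw":-1,"travel":[0,0,-0.28],"turn":0},{"claw":-1,"travel":[0,0,-0.28],"turn":0}]' 60
python3 -m inch '[{"claw":-1,"travel":[0,0,0],"turn":0},{"claw":-1,"travel":[0,0,0],"turn":0}]' 60
python3 -c "
from h import *
s=get_state();print(s['position'],s['moment'],s['contact_force'])"
```

```text
clock: 14.85
position: [0.5379, -0.2597, 0.1566]
ee_rot: [-0.002, 0.029, 1.0, 0.001]
contact_force: [0.6, 0.4, -4.2]
width: 0.0132
gripper_force: 59.6
clock: 15.35
position: [0.5428, -0.2624, 0.1021]
ee_rot: [-0.0, 0.029, 1.0, 0.0]
contact_force: [-1.9, 0.5, -3.5]
width: 0.0133
gripper_force: 59.6
clock: 15.55
position: [0.5436, -0.2635, 0.1035]
ee_rot: [0.001, 0.03, 1.0, -0.0]
contact_force: [-0.0, -0.2, -4.3]
width: 0.0127
gripper_force: 59.6
[ 0.54360799 -0.2635448   0.10348658] [ 0.01815282 -0.08778832  0.04210153] [-0.00916617 -0.15418618 -4.30055483]
```

```bash
python3 -m inch '[{"claw":-1,"travel":[-0.008,-0.002,-0.03],"turn":0},{"claw":-1,"travel":[-0.008,-0.002,-0.05],"turn":0},{"claw":-1,"travel":[-0.008,-0.002,-0.07],"turn":0},{"claw":-1,"travel":[-0.008,-0.002,-0.07],"turn":0}]' 60
python3 -m inch '[{"claw":-1,"travel":[0,0,-0.01],"turn":0},{"claw":-1,"travel":[0,0,-0.015],"turn":0},{"claw":-1,"travel":[0,0,-0.02],"turn":0},{"claw":-1,"travel":[0,0,-0.02],"turn":0}]' 60
python3 -c "
from h import *
s=get_state();print(s['position'],s['moment'],s['contact_force'])"
```

```text
clock: 15.95
position: [0.5406, -0.2633, 0.0874]
ee_rot: [-0.001, 0.03, 1.0, 0.001]
contact_force: [0.3, 0.1, -3.3]
width: 0.0126
gripper_force: 59.6
clock: 16.35
position: [0.5412, -0.2635, 0.0842]
ee_rot: [-0.0, 0.03, 1.0, 0.0]
contact_force: [0.4, 0.4, -4.7]
width: 0.0124
gripper_force: 59.7
[ 0.54119716 -0.26354127  0.08420827] [-0.0472615  -0.00276417  0.01307829] [ 0.4027919   0.44814889 -4.65306037]
```

No contact yet at 0.084, which is below the expected corner level. I'll keep feeling down in small steps.

```bash
for i in 1 2; do python3 -m inch '[{"claw":-1,"travel":[0,0,-0.005],"turn":0},{"claw":-1,"travel":[0,0,-0.01],"turn":0},{"claw":-1,"travel":[0,0,-0.01],"turn":0}]' 60
python3 -c "
from h import *
s=get_state();print(s['position'],s['moment'],s['contact_force'])"; done
```

```text
clock: 16.65
position: [0.5411, -0.2635, 0.0822]
ee_rot: [-0.0, 0.03, 1.0, 0.0]
contact_force: [0.1, 0.6, -3.9]
width: 0.0128
gripper_force: 59.7
[ 0.54113521 -0.26352881  0.08219031] [-0.0226336  -0.02306532 -0.04821034] [ 0.0681489   0.55103384 -3.90513262]
clock: 16.95
position: [0.5411, -0.2636, 0.0802]
ee_rot: [-0.0, 0.03, 1.0, 0.0]
contact_force: [-0.7, 0.0, -3.1]
width: 0.0128
gripper_force: 59.7
[ 0.54111222 -0.26355643  0.08016123] [ 0.05622992  0.03023475 -0.03434481] [-0.65011005  0.02119283 -3.10177583]
```

The pins are about 6 mm into the sockets with almost no force. Continuing.

```bash
for i in 1 2 3; do python3 -m inch '[{"claw":-1,"travel":[0,0,-0.005],"turn":0},{"claw":-1,"travel":[0,0,-0.008],"turn":0},{"claw":-1,"travel":[0,0,-0.008],"turn":0}]' 60
python3 -c "
from h import *
s=get_state();print(s['position'],s['moment'],s['contact_force'])"; done
```

```text
clock: 17.25
position: [0.5411, -0.2635, 0.0786]
ee_rot: [-0.0, 0.03, 1.0, 0.0]
contact_force: [-0.2, 0.2, -3.2]
width: 0.0127
gripper_force: 59.7
[ 0.54114631 -0.26354837  0.07861194] [ 0.03584212  0.02073431 -0.0021829 ] [-0.24976093  0.23090944 -3.15211947]
clock: 17.55
position: [0.5412, -0.2636, 0.0771]
ee_rot: [-0.0, 0.03, 1.0, 0.0]
contact_force: [0.4, 0.0, -3.4]
width: 0.013
gripper_force: 59.8
[ 0.54120557 -0.26360475  0.0770669 ] [-0.00384483 -0.02028251  0.02774772] [ 0.37357112  0.01937707 -3.35312384]
clock: 17.85
position: [0.5418, -0.2637, 0.0765]
ee_rot: [0.001, 0.03, 1.0, -0.0]
contact_force: [0.7, 1.9, 4.3]
width: 0.0132
gripper_force: 60.8
[ 0.54182195 -0.26368939  0.07651491] [ 0.30044157  0.29533153 -0.04344508] [0.69238655 1.93046308 4.26976691]
```

The tray seated at 0.0765, as predicted, with a light upward reaction. I'll press a touch more to seat every corner, then release.

```bash
python3 -m inch '[{"claw":-1,"travel":[0,0,-0.005],"turn":0},{"claw":-1,"travel":[0,0,-0.005],"turn":0}]' 40
python3 -m inch '[{"claw":-0.6,"travel":[0,0,0],"turn":0},{"claw":-0.6,"travel":[0,0,0],"turn":0},{"claw":-0.3,"travel":[0,0,0],"turn":0},{"claw":0.2,"travel":[0,0,0],"turn":0},{"claw":1,"travel":[0,0,0],"turn":0}]'
python3 -m inch '[{"claw":1,"travel":[0,0,0],"turn":0},{"claw":1,"travel":[0,0,0],"turn":0},{"claw":1,"travel":[0,0,0],"turn":0},{"claw":1,"travel":[0,0,0],"turn":0},{"claw":1,"travel":[0,0,0],"turn":0}]'
python3 -m inch '[{"claw":1,"travel":[0,0,0.05],"turn":0},{"claw":1,"travel":[0,0,0.15],"turn":0},{"claw":1,"travel":[0,0,0.35],"turn":0},{"claw":1,"travel":[0,0,0.6],"turn":0},{"claw":1,"travel":[0,0,0.75],"turn":0}]'
python3 -m inch '[{"claw":1,"travel":[-0.2,0.25,0],"turn":0},{"claw":1,"travel":[-0.4,0.5,0],"turn":0},{"claw":1,"travel":[-0.6,0.75,0],"turn":0},{"claw":1,"travel":[-0.6,0.75,0],"turn":0},{"claw":1,"travel":[-0.6,0.75,0],"turn":0}]'
python3 - <<'E'
from h import *
b=imaging.get_image("side")[:,:,::-1];a=imaging.get_image("scene")[:,:,::-1]
cv2.imwrite("pics/end.png",np.hstack([cv2.resize(b[180:350,190:330],(400,486),interpolation=2),cv2.resize(a[170:290,300:440],(400,486),interpolation=2)]))
# expected handle bar ends if home: z=.112+.008
e=np.array([np.cos(np.radians(-3.4)),np.sin(np.radians(-3.4)),0])*.056;c=np.array([.5418,-.2636,.12])
print((proj("side",[c-e,c+e])-[190,180])*[400/140,486/170],(proj("scene",[c-e,c+e])-[300,170])*[400/140,486/120]+[400,0])
E
```

```text
clock: 18.05
position: [0.5419, -0.2637, 0.0765]
ee_rot: [0.001, 0.03, 1.0, -0.0]
contact_force: [-0.1, 2.4, 10.0]
width: 0.0129
gripper_force: 61.6
clock: 18.55
position: [0.5411, -0.2636, 0.0742]
ee_rot: [-0.0, 0.03, 1.0, 0.0]
contact_force: [0.8, 0.3, -0.4]
width: 0.0578
gripper_force: 0.0
clock: 19.05
position: [0.5412, -0.2636, 0.0745]
ee_rot: [0.0, 0.03, 1.0, 0.0]
contact_force: [0.0, 0.5, 0.1]
width: 0.0856
gripper_force: 0.0
clock: 19.55
position: [0.5424, -0.2643, 0.2293]
ee_rot: [0.003, 0.03, 1.0, -0.001]
contact_force: [0.4, -0.9, -0.1]
width: 0.0853
gripper_force: 0.0
clock: 20.05
position: [0.4169, -0.1095, 0.2254]
ee_rot: [-0.001, 0.029, 1.0, 0.001]
contact_force: [0.9, -1.2, -0.5]
width: 0.0855
gripper_force: 0.0
[[124.49898573 225.87734176]
 [277.62752533 230.74929274]] [[585.51879784 171.97736898]
 [642.74905538  81.14646073]]
```

View pics/end.png

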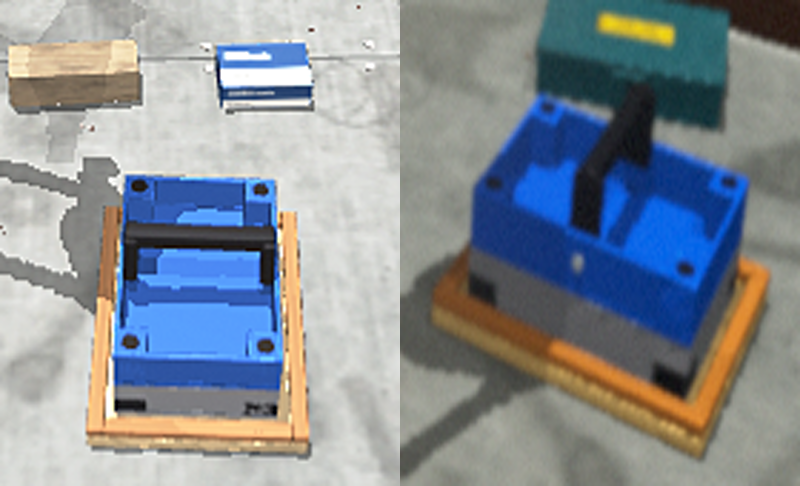

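The picture shows the blue tray stacked flush and level on the grey tray with no gap between them. The bar is at side crop rows 225–245, where the seated height predicts it. The oak block and carton are untouched, and the arm is clear.

```bash
python3 -c "
from rig import ticket;print(ticket.sign_off())"
```

```text
the job is handed in; nothing more can be done
None
```

The blue tray is stacked level on the grey tray with its pins seated in the sockets and has been let go, the oak block and carton were not touched, and the job was handed in at about 20 s; on the way I set the tray down once on the bench to level it.

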